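# Gauge an unmarked lock pin at the nail desk

### The job

Size the unmarked lock pin that stands in the pink-framed socket of the white caddy: push its shank through the widest hole of the aluminium gauge plate first, then try the next narrower hole, and so on one hole at a time, until a hole clearly stops it under a gentle push or the narrowest has been passed. Leave it standing upright and released, with the underside of its head resting on the plate, in the narrowest hole that lets it through. Never force it (the plate may take 30 N at most), and leave the other two pins and the things on the desk as they are.

Things in the scene. Friction and masses are not known exactly. Their poses are not given: they have to be found in the camera images.
- gauge: Aluminium gauge plate fixed to the desk: 220 mm (x) by 75 mm (y), 20 mm thick, on two black feet at the x ends; upper face 75 mm above the desk, 55 mm free below. Three holes in a row along x, 65 mm apart, with 1, 2 and 3 pink dots (1 = widest, at +x). Origin on the desk under its centre. Rigid under a push.
- hole_wide (a point): Centre of the mouth of the widest through hole, 20 mm in diameter, in the upper face of the gauge plate (75 mm above the desk) at x = +65 mm of the gauge, one pink dot; all three pins are slimmer than it. z points up out of the hole.
- hole_mid (a point): Centre of the mouth of the middle through hole, 16.5 mm in diameter, in the upper face of the gauge plate (75 mm above the desk) at its centre, two pink dots; passes a 15 or 11.5 mm shank, stops the 18.5 mm one (its foot sinks in about 1 mm at most). z points up out of the hole.
- hole_tight (a point): Centre of the mouth of the narrowest through hole, 13 mm in diameter, in the upper face of the gauge plate (75 mm above the desk) at x = -65 mm of the gauge, three pink dots; passes only the 11.5 mm shank, stops the others (foot sinks in about 1 mm at most). z points up out of the hole.
- caddy: White block, fixed to the desk, 160 mm (its x) by 140 mm (its y) by 65 mm high, with three equal sockets 22 mm in diameter and 58 mm deep at (-45, 0), (40, 38) and (40, -38) mm. Origin on the desk under its centre.
- framed_socket (a point): Centre of the mouth of the caddy's socket at (-45, 0) mm, framed by a pink square, 65 mm above the desk. The pin that hangs here is the one to gauge.
- pin_a: One of three loose lock pins (about 120 g), places shuffled. Round black head 28 mm in diameter, 30 mm high, on a plain steel shank 55 mm long with a 1.5 mm foot chamfer. Shank 18.5, 15 or 11.5 mm thick, one of each; which is which is not told. Origin: centre of the foot; z towards the head (underside at 55 mm, top at 85). Hangs by its head, foot 55 mm below the rim.
- pin_b: One of three loose lock pins (about 120 g), places shuffled. Round black head 28 mm in diameter, 30 mm high, on a plain steel shank 55 mm long with a 1.5 mm foot chamfer. Shank 18.5, 15 or 11.5 mm thick, one of each; which is which is not told. Origin: centre of the foot; z towards the head (underside at 55 mm, top at 85). Hangs by its head, foot 55 mm below the rim.
- pin_c: One of three loose lock pins (about 120 g), places shuffled. Round black head 28 mm in diameter, 30 mm high, on a plain steel shank 55 mm long with a 1.5 mm foot chamfer. Shank 18.5, 15 or 11.5 mm thick, one of each; which is which is not told. Origin: centre of the foot; z towards the head (underside at 55 mm, top at 85). Hangs by its head, foot 55 mm below the rim.
- polish: Bystander: pink polish bottle with a black cap, 32 mm in diameter, 70 mm high, standing loose. Origin at the centre of its underside.
- jar: Bystander: small amber jar with a white lid, 52 mm in diameter, 40 mm high, standing loose. Origin at the centre of its underside.
- buffer: Bystander: pale blue nail buffer block, 90 x 26 x 26 mm, lying loose. Origin at the centre of its underside, x along its length.
Things that resemble listed ones, but are neither listed nor needed, are in the scene too. Leave any purple or yellow look-alike of the pin_a alone.

How it is judged (in metres and radians):
On the way, in this order (a step that is already met when the one before it is completed fails the run):
1. the pin's foot has come out under the widest hole (((horizontal distance between pin_b and hole_wide below 0.006 m and z of pin_b in the frame of hole_wide below -0.025 m) or (horizontal distance between pin_a and hole_wide below 0.006 m and z of pin_a in the frame of hole_wide below -0.025 m) or (horizontal distance between pin_c and hole_wide below 0.006 m and z of pin_c in the frame of hole_wide below -0.025 m))), for 0.1 s.
2. the pin has gone through the middle hole, or, if too thick, was pressed with over 2 N on its mouth and stopped (foot within 3 mm of the centre) (((horizontal distance between pin_b and hole_mid below 0.003 m and z of pin_b in the frame of hole_mid above -0.005 m and contact force between pin_b and gauge above 2 N) or (horizontal distance between pin_a and hole_mid below 0.006 m and z of pin_a in the frame of hole_mid below -0.025 m) or (horizontal distance between pin_c and hole_mid below 0.006 m and z of pin_c in the frame of hole_mid below -0.025 m))), for 0.1 s.
3. the thick pin is back through the widest hole, or the medium pin was pressed on the narrowest hole and stopped, or the thin pin is through the narrowest hole (((horizontal distance between pin_b and hole_wide below 0.006 m and z of pin_b in the frame of hole_wide below -0.025 m) or (horizontal distance between pin_a and hole_tight below 0.003 m and z of pin_a in the frame of hole_tight above -0.005 m and contact force between pin_a and gauge above 2 N) or (horizontal distance between pin_c and hole_tight below 0.006 m and z of pin_c in the frame of hole_tight below -0.025 m))), for 0.1 s.
At the end, for the whole second after the job is handed in: The pin from the framed socket (now empty) hangs released, upright (0.08 rad) and still in the narrowest hole it passes, foot 52.5 mm or more below the plate's upper face and within 4 mm of the hole's axis; the other two pins are within 12 mm of where they started (((horizontal distance between pin_b and hole_wide below 0.004 m and z of pin_b in the frame of hole_wide below -0.0525 m and angle between pin_b's own z axis and vertical below 0.08 rad and linear speed of pin_b below 0.01 m/s and distance of each of pin_a, pin_c from where it was at the start of the episode below 0.012 m and horizontal distance between each of pin_b, pin_a, pin_c and framed_socket above 0.05 m) or (horizontal distance between pin_a and hole_mid below 0.004 m and z of pin_a in the frame of hole_mid below -0.0525 m and angle between pin_a's own z axis and vertical below 0.08 rad and linear speed of pin_a below 0.01 m/s and distance of each of pin_b, pin_c from where it was at the start of the episode below 0.012 m and horizontal distance between each of pin_a, pin_b, pin_c and framed_socket above 0.05 m) or (horizontal distance between pin_c and hole_tight below 0.004 m and z of pin_c in the frame of hole_tight below -0.0525 m and angle between pin_c's own z axis and vertical below 0.08 rad and linear speed of pin_c below 0.01 m/s and distance of each of pin_b, pin_a from where it was at the start of the episode below 0.012 m and horizontal distance between each of pin_c, pin_b, pin_a and framed_socket above 0.05 m))); the robot touches nothing.
It fails at once if more than 30 N on the gauge plate (contact force between anything else and gauge above 30 N).
It fails at once if a second pin moved more than 12 mm (distance of each of pin_a, pin_b from where it was at the start of the episode above 0.012 m or distance of each of pin_b, pin_c from where it was at the start of the episode above 0.012 m or distance of each of pin_a, pin_c from where it was at the start of the episode above 0.012 m).
It fails at once if polish bottle, jar or buffer block moved more than 15 mm (distance of any of polish, jar, buffer from where it was at the start of the episode above 0.015 m).
It also fails if it takes over 58 s, if anything falls off the work surface, if the arm or the gripper's body presses on something with over 40 N, if the wrist force passes 120 N, or if a joint passes its speed limit or range.

### The arm

A 7-joint arm with a two-finger parallel gripper is mounted at the origin on the work surface. World frame = base frame: x ahead of the robot, y to its left, z up, the work surface at z = 0. Lengths are in mm, angles in degrees, forces in N, time in s.
With the tool pointing down it reaches from about 400 to 875 mm from the base axis. Payload 19.3 kg.
Tool frame: the origin (TCP) lies at the very end of the fingers, on their centre line; the grasp point (between the pads) lies 19 mm behind it (bot.hold_point_z is the distance from the TCP to the grasp point, in mm); z points along the fingers, y is the line along which they close (so a half turn about z gives the same grasp; the last joint's range is limited). The gripper opens to 85 mm and grips with 20 to 120 N. Pads are 22 mm wide; open, the fingers measure 114 mm over their backs; the gripper's body (76 mm by 85 mm) begins 54 mm behind the grasp point. The pads swing forward as they close: fully open they stand 13 mm farther back than shut.
Start: joints at [70.061, 29.874, -2.08, 91.645, 1.215, 58.505, -6.463], TCP at [171.372, -601.037, 204.091] pointing down, gripper open.
Joint ranges: [-166.77, 166.77], [-17.47, 122.26], [-85.68, 81.53], [9.62, 139.38], [-72.42, 252.41], [9.2, 110.78], [-144.41, 144.41]. Speed limits (degrees/s): [108.29, 108.29, 136.94, 136.94, 172.46, 172.46, 172.46].

### API

Orientations are given as [roll, pitch, yaw] about the fixed x, y, z axes, in that order (R = Rz(yaw) Ry(pitch) Rx(roll)).
In Python, from rig import bot gives the robot as it stands.
- The arm moves only by the shell command python3 -m handwheel 'ROWS' [OPENING] [FORCE]. ROWS is a JSON object whose one key "series" holds a list of rows, each a list of 6 numbers: the shift along the world's x, y, z in mm, then the turn, a rotation vector about the world's x, y, z in rad. A call has 1 to 12 rows; each row shifts and turns the commanded pose from where the row before left it; what a row does not reach is not made up. A row lasts 1/8 s, in which the tool goes at most 62.5 mm and 10.7 degrees, less where a joint would pass 70% of its speed; a pose out of reach is approached as far as the arm can. A call with a gripper value outside its range is refused whole. OPENING is the finger opening in mm, from 0 to 85.4, set as the call begins (- or left out, the last holds). The fingers move at their own pace and stop on an object; FORCE is the grip in N (left out, the last holds). Time passes only in rows, so rows that do not move let the fingers close. It gives the time, the measured TCP pose, the force, the opening and the grip force at its end, in the units of the state.
- bot.get_state(): the state, without advancing time (a new reading comes with each control period).
- bot.get_image(name): name is "scene" or "top" or "wrist"; returns the picture (400x640x3 uint8, red, green, blue); there is no depth.
- bot.calibration(name): a dict with "camera_matrix" (3x3 intrinsics, pixels), "distortion" ([k1, k2, p1, p2, k3] as OpenCV has them; the pictures are not rectified), "extrinsics" (4x4, takes a point from world to camera coordinates); the wrist camera has in their place "tool_from_camera" (4x4, takes a point from camera to tool coordinates, whose origin is the TCP and whose axes are the flange's). Camera axes: x right, y down, z forward; pixel columns grow to the right and rows downward; lengths in mm; the calibration is good to about 2 mm. A picture is of the moment at which its call begins: read the wrist's pose just before it. calibration takes no time and is no camera call.
- bot.job_done(): hands the job in; it is judged then, once.
The state is a dict: "clock": time; "qpos": joint angles; "dq": joint speeds; "joint_efforts": joint torques, N m; "tcp_pos": TCP position; "eef_rot": TCP orientation; "wrist_force": force on the tool from outside, world axes, zero at the start; "torque": the same for the moment, N m; "opening": finger opening in mm; "grip_force": force on a finger pad.
Only numpy, scipy, OpenCV 4.12 (cv2) and the standard library are available. Lean on these libraries where they do the work, as an engineer would, in place of code of your own. Each camera call takes 0.05 s, during which the arm holds its last target. There are 200 camera calls.

## Working session

There is one attempt and no reset: what is moved stays moved. The work goes in short steps, Python scripts to look and compute and a shell command to move; the robot and the scene stay as the last step left them, time stands still between calls to the robot, and variables do not carry over. Pictures are saved under pics/ and viewed, at most 14 in all, crops included, and the job is handed in when it is done.

```bash
mkdir -p pics; python3 - <<'E'
from rig import bot
import cv2
for n in("top","scene"):
    im=bot.get_image(n); cv2.imwrite(f"pics/{n}0.png",im[...,::-1])
    c=bot.calibration(n); print(n,c)
print(bot.calibration("wrist"));print(bot.get_state(), bot.hold_point_z)
E
```

```text
top {'camera_matrix': array([[456.50633666,   0.        , 324.56243115],
       [  0.        , 456.50633666, 205.62331828],
       [  0.        ,   0.        ,   1.        ]]), 'distortion': array([-0.08829253,  0.        ,  0.        ,  0.        ,  0.        ]), 'extrinsics': array([[-1.16568164e-02, -9.99773726e-01, -1.77936811e-02,
         3.61164305e+01],
       [-9.95803717e-01,  1.32221923e-02, -9.05545791e-02,
         6.00716011e+02],
       [ 9.07693605e-02,  1.66634356e-02, -9.95732521e-01,
         1.08723911e+03],
       [ 0.00000000e+00,  0.00000000e+00,  0.00000000e+00,
         1.00000000e+00]])}
scene {'camera_matrix': array([[398.35389773,   0.        , 316.65313207],
       [  0.        , 398.35389773, 201.97826463],
       [  0.        ,   0.        ,   1.        ]]), 'distortion': array([0.02209348, 0.        , 0.        , 0.        , 0.        ]), 'extrinsics': array([[-5.88649711e-01,  8.08277125e-01,  1.34017711e-02,
         3.37632737e+02],
       [ 5.01206238e-01,  3.77924038e-01, -7.78438005e-01,
        -2.72449153e+02],
       [-6.34258484e-01, -4.51510
[... 781 characters left out ...]
s': array([70.06184725, 29.90332722, -2.08073105, 91.66778138,  1.21350685,
       58.50401401, -6.46220319]), 'dq': array([ 0.0125677 , -0.02751126,  0.10160271, -0.04632722,  0.02496155,
        0.02536777,  0.03207104]), 'joint_efforts': array([ 3.22510161e-03, -9.28495789e+01,  1.98367506e+00, -3.70534122e+01,
        1.81309681e-02,  5.30697449e-03,  9.89782677e-06]), 'tcp_pos': array([ 171.27832958, -600.76443573,  203.62676461]), 'eef_rot': array([-1.79946966e+02,  2.95581736e-03,  1.59148782e+01]), 'wrist_force': array([-0.42661419,  0.35933991, -0.30257751]), 'torque': array([-0.03082569, -0.00550997,  0.0139317 ]), 'grip_force': 0.0, 'opening': 85.16895243040462} 18.700000000000003
```

View pics/top0.png

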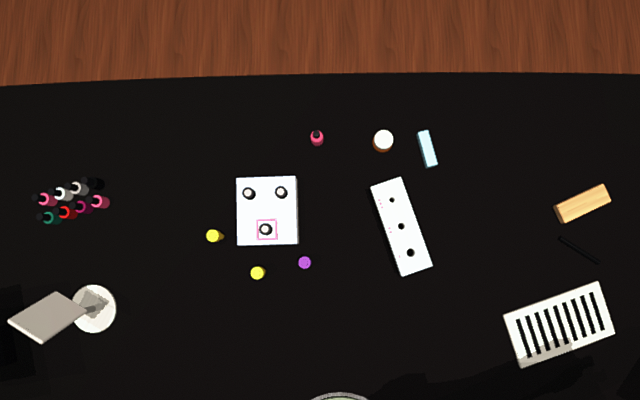

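View pics/scene0.png

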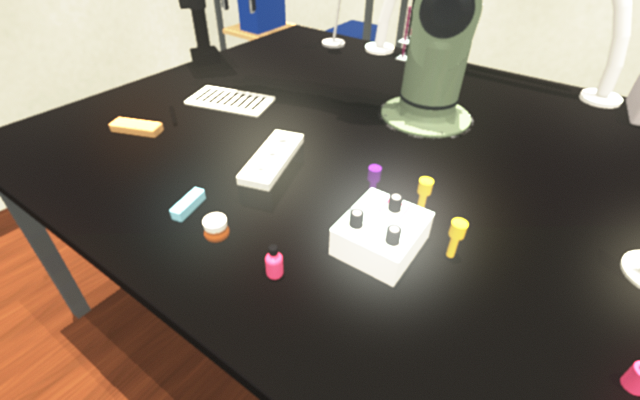

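```bash
cat > h.py <<'E'
from rig import bot
import numpy as np, cv2
from scipy.spatial.transform import Rotation as Ro
def ray(name,uv,st=None):
    c=bot.calibration(name)
    p=cv2.undistortPoints(np.array(uv,float).reshape(-1,1,2),c["camera_matrix"],c["distortion"]).reshape(-1,2)
    d=np.c_[p,np.ones(len(p))]
    if name=="wrist":
        T=np.eye(4);T[:3,:3]=Ro.from_euler("xyz",st["eef_rot"],degrees=True).as_matrix();T[:3,3]=st["tcp_pos"]
        W=T@c["tool_from_camera"]
    else: W=np.linalg.inv(c["extrinsics"])
    return W[:3,3],d@W[:3,:3].T
def onz(name,uv,z,st=None):
    o,d=ray(name,uv,st); s=(z-o[2])/d[:,2]
    return o+s[:,None]*d
E
python3 - <<'E'
from h import *
im=cv2.imread("pics/top0.png")
cv2.imwrite("pics/crop1.png",cv2.resize(im[165:285,225:445],None,fx=3.6,fy=3.6,interpolation=cv2.INTER_CUBIC)[:,:800])
print(onz("top",[[392,200],[401,226],[410.5,252.5],[400,183]],75).round(1))
print(onz("top",[[266,229],[249,193],[281,192]],95).round(1))
print(onz("top",[[237,178],[296,177],[298,244],[237,245]],65).round(1))
print(onz("top",[[305,262],[257,272],[213,236]],90).round(1))
E
```

```text
[[ 607.9 -130.1   75. ]
 [ 546.8 -149.5   75. ]
 [ 485.1 -170.1   75. ]
 [ 647.8 -149.9   75. ]]
[[543.  162.4  95. ]
 [626.6 201.9  95. ]
 [627.8 127.6  95. ]]
[[666.8 236.5  65. ]
 [666.9  95.1  65. ]
 [508.1  91.4  65. ]
 [507.2 235.6  65. ]]
[[466.7  73.8  90. ]
 [444.9 184.   90. ]
 [528.3 286.6  90. ]]
```

View pics/crop1.png

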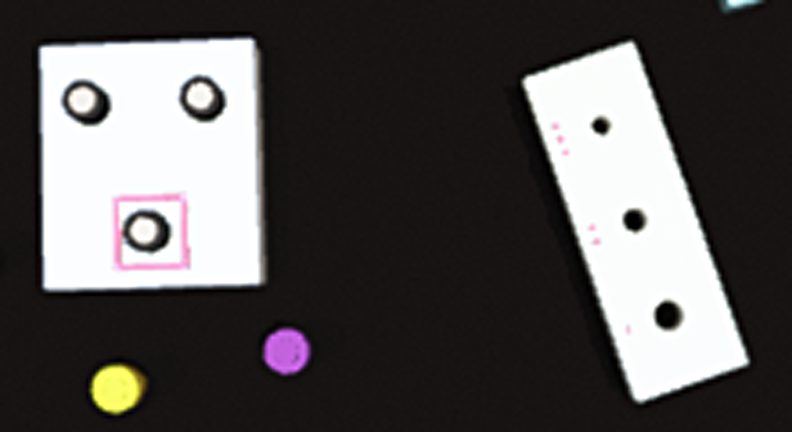

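Candidates in the top picture are the three black-headed pins at (266,230), (249,193) and (281,192), the yellow look-alikes at (257,272) and (213,236), and the purple one at (305,262). The crop shows that only the pin at (266,230) stands in the pink square, so that is the one to gauge. The hole at (410.5,252.5) is the one-dot, widest hole, at about (485,-170), and (392,200) is the three-dot hole. Next I look at the holes with the wrist camera.

```bash
python3 -m handwheel '{"series":[[34,41,-4,0,0,0],[34,41,-4,0,0,0],[34,41,-4,0,0,0],[34,41,-4,0,0,0],[34,41,-4,0,0,0],[34,41,-4,0,0,0],[34,41,-4,0,0,0],[34,41,-4,0,0,0],[34,41,-4,0,0,0],[34,41,-4,0,0,0],[34,41,-4,0,0,0],[0,0,0,0,0,0]]}'
python3 - <<'E'
from h import *
st=bot.get_state(); im=bot.get_image("wrist"); cv2.imwrite("pics/w1.png",im[...,::-1]); print(st)
E
```

```text
clock: 1.6
tcp_pos: [547.2, -145.8, 159.4]
eef_rot: [-179.9, -0.0, 16.2]
wrist_force: [-0.1, -0.4, 0.1]
opening: 85.5
grip_force: 0.0
{'clock': 1.6, 'qpos': array([ 16.10496659,  27.78711164,  -9.78144837, 102.90747888,
         5.81648014,  49.81528884, -70.09018204]), 'dq': array([ 3.50589296, -1.36138386,  2.87749134,  2.10376396,  0.35224669,
        0.29672165,  2.47255505]), 'joint_efforts': array([ -4.47396398, -83.74839306,  -3.25160131, -34.81381416,
        -0.17180441,  -0.12852138,  -1.27365287]), 'tcp_pos': array([ 547.18327453, -145.83142947,  159.36698945]), 'eef_rot': array([-1.79898615e+02, -2.32973598e-02,  1.62387372e+01]), 'wrist_force': array([-0.05479076, -0.42257799,  0.09257938]), 'torque': array([ 0.0084567 ,  0.00776346, -0.06251894]), 'grip_force': 0.0, 'opening': 85.46110159058394}
```

View pics/w1.png

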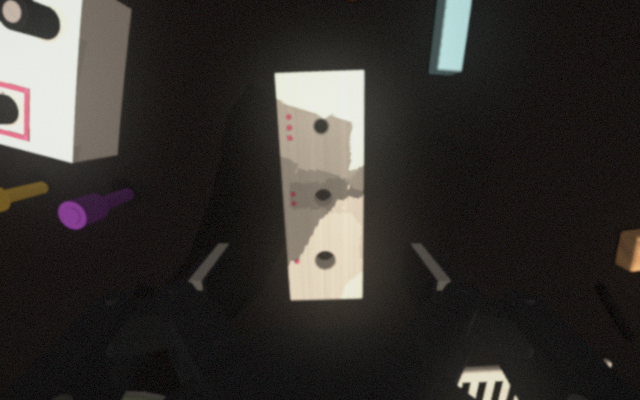

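The wrist picture shows the gauge holes at about (321,126) three dots, (323,195) two dots and (325,260) one dot. To remove the hand-eye bias I turn the tool 80° and measure the same holes again.

```bash
cat > snap.py <<'E'
from h import *
import sys
st=bot.get_state(); im=bot.get_image("wrist")[...,::-1]; n=sys.argv[1]
cv2.imwrite(f"pics/{n}.png",im); np.save(f"pics/{n}.npy",np.r_[st["tcp_pos"],st["eef_rot"]])
print(st["tcp_pos"].round(2),st["eef_rot"].round(2),np.abs(st["dq"]).max().round(2))
E
python3 snap.py a1
python3 -m handwheel '{"series":[[0,0,0,0,0,-0.1745],[0,0,0,0,0,-0.1745],[0,0,0,0,0,-0.1745],[0,0,0,0,0,-0.1745],[0,0,0,0,0,-0.1745],[0,0,0,0,0,-0.1745],[0,0,0,0,0,-0.1745],[0,0,0,0,0,-0.1745],[0,0,0,0,0,0],[0,0,0,0,0,0]]}'
python3 snap.py a2
python3 - <<'E'
import cv2,numpy as np
a=cv2.imread("pics/a1.png")[105:280,270:375];b=cv2.imread("pics/a2.png")
a=cv2.resize(a,None,fx=3.4,fy=3.4,interpolation=cv2.INTER_CUBIC)
b=cv2.resize(b[145:255,210:420],None,fx=2,fy=2,interpolation=cv2.INTER_CUBIC)
c=np.zeros((600,800,3),np.uint8);c[:a.shape[0],:a.shape[1]]=a;c[:b.shape[0],370:370+b.shape[1]]=b
cv2.imwrite("pics/c2.png",c)
E
```

```text
[ 545.83 -148.34  159.5 ] [-1.7995e+02  4.0000e-02  1.6080e+01] 2.56
clock: 2.95
tcp_pos: [545.0, -150.6, 160.2]
eef_rot: [180.0, -0.0, -63.9]
wrist_force: [-0.4, 0.1, -0.2]
opening: 85.2
grip_force: 0.0
[ 545.02 -150.64  160.16] [179.99  -0.   -63.89] 0.6
```

View pics/c2.png

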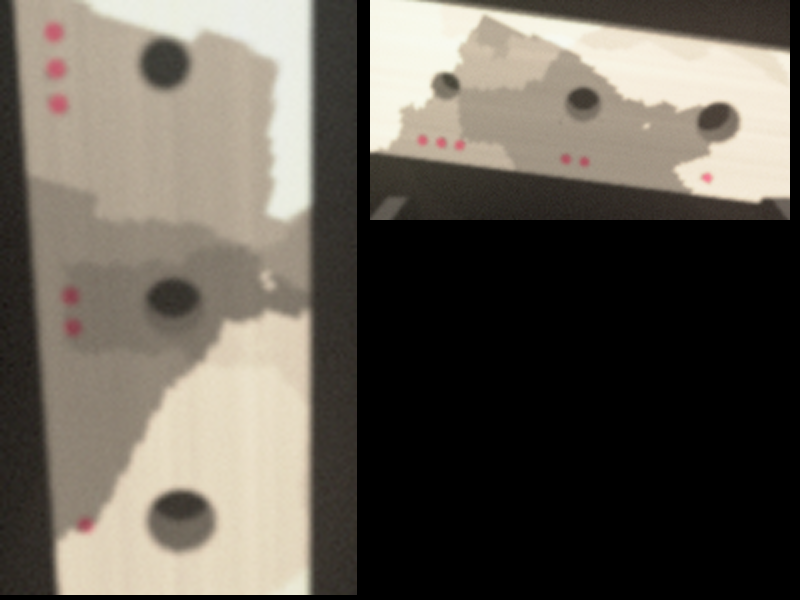

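```bash
python3 - <<'E'
from h import *
def ld(n): v=np.load(f"pics/{n}.npy"); return dict(tcp_pos=v[:3],eef_rot=v[3:])
up=lambda p,s,o:(np.array(p,float)+.5)/s-.5+np.array(o)
A=up([[164,64],[173,305],[181.5,520]],3.4,[270,105])
B=up([[446-370,85],[583-370,103.5],[718-370,123]],2,[210,145])
sa,sb=ld("a1"),ld("a2")
a=onz("wrist",A,75,sa)[:,:2];b=onz("wrist",B,75,sb)[:,:2]
print(a,b,np.diff(a,axis=0),np.linalg.norm(a[0]-a[2]),np.linalg.norm(b[0]-b[2]))
R=lambda s:Ro.from_euler("z",s["eef_rot"][2],degrees=True).as_matrix()[:2,:2]
M=R(sa)-R(sb)
bias=np.linalg.lstsq(np.vstack([M]*3),(a-b).ravel(),rcond=None)[0]
print("bias tool",bias,"\n",a-R(sa)@bias,b-R(sb)@bias)
E
```

```text
[[ 608.84594965 -129.79088634]
 [ 547.92603209 -149.78734247]
 [ 485.97372671 -170.27504738]] [[ 607.78810849 -129.2341223 ]
 [ 546.52324946 -149.25583379]
 [ 484.78834932 -168.79433673]] [[-60.91991756 -19.99645613]
 [-61.95230537 -20.48770491]] 129.36982053398094 129.2050746715391
bias tool [-0.22597775 -1.13448301] 
 [[ 608.74878041 -128.63820435]
 [ 547.82886285 -148.63466048]
 [ 485.87655747 -169.12236539]] [[ 608.90627298 -128.9377681 ]
 [ 547.64141395 -148.95947959]
 [ 485.90651381 -168.49798253]]
```

```bash
python3 -m handwheel '{"series":[[0,39,0,0,0,0.1745],[0,39,0,0,0,0.1745],[0,39,0,0,0,0.1745],[0,39,0,0,0,0.1745],[0,39,0,0,0,0.1745],[0,39,0,0,0,0.1745],[0,39,0,0,0,0.1745],[-2,40,0,0,0,0.1745],[0,0,0,0,0,0],[0,0,0,0,0,0],[0,0,0,0,0,0]]}'
python3 snap.py b1
python3 - <<'E'
import cv2
a=cv2.imread("pics/b1.png")[120:280,215:425]
cv2.imwrite("pics/c3.png",cv2.resize(a,None,fx=3.6,fy=3.6,interpolation=cv2.INTER_CUBIC))
E
```

```text
clock: 4.38
tcp_pos: [543.6, 161.7, 160.1]
eef_rot: [180.0, 0.0, 15.8]
wrist_force: [1.2, 0.6, -0.3]
opening: 85.4
grip_force: 0.0
[543.59 161.67 160.13] [179.97   0.    15.81] 0.11
```

View pics/c3.png

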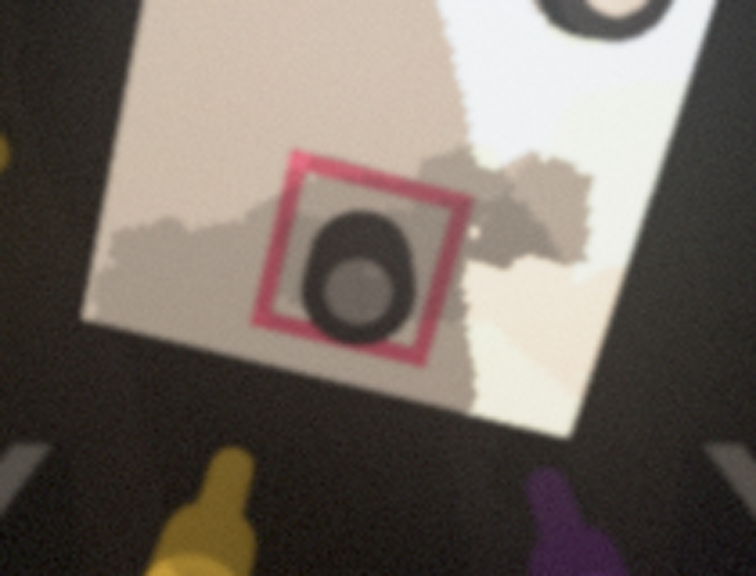

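```bash
python3 - <<'E'
from h import *
v=np.load("pics/b1.npy");s=dict(tcp_pos=v[:3],eef_rot=v[3:])
up=lambda p:(np.array(p,float)+.5)/3.6-.5+np.array([215,120])
R=Ro.from_euler("z",v[5],degrees=True).as_matrix()[:2,:2]
b=R@[-.23,-1.13]
h=onz("wrist",up([[358.5,291]]),95,s)[:,:2]-b
f=onz("wrist",up([[297,158],[466,200],[424,358],[258,320]]),65,s)[:,:2]-b
print(h,f,f.mean(0))
E
```

```text
[[542.96023187 167.68676993]] [[565.20738524 191.13558412]
 [566.56374575 145.17347791]
 [520.98123922 143.30957257]
 [519.1940539  190.23279798]] [542.98660603 167.46285815]
```

The framed pin measures (543.0,167.7), and its frame centre (543.0,167.5) agrees. Descending around the head and gripping.

```bash
python3 -m handwheel '{"series":[[-0.5,3,-15,0,0,0],[0,3,-15,0,0,0],[0,0,-15,0,0,0],[0,0,-15,0,0,0],[0,0,-15,0,0,0],[0,0,-10,0,0,0],[0,0,-5,0,0,0],[0,0,0,0,0,0],[0,0,0,0,0,0]]}'
python3 -m handwheel '{"series":[[0,0,0,0,0,0],[0,0,0,0,0,0],[0,0,0,0,0,0],[0,0,0,0,0,0],[0,0,0,0,0,0],[0,0,0,0,0,0]]}' 40 30
python3 -m handwheel '{"series":[[0,0,0,0,0,0],[0,0,0,0,0,0],[0,0,0,0,0,0],[0,0,0,0,0,0]]}' 20 60
```

```text
clock: 5.55
tcp_pos: [543.1, 169.0, 70.5]
eef_rot: [-180.0, -0.0, 15.9]
wrist_force: [0.0, -0.6, -0.4]
opening: 85.4
grip_force: 0.0
clock: 6.3
tcp_pos: [542.8, 169.0, 70.1]
eef_rot: [-180.0, 0.0, 15.9]
wrist_force: [0.5, -0.4, -0.1]
opening: 40.2
grip_force: 0.0
clock: 6.8
tcp_pos: [542.8, 169.0, 70.1]
eef_rot: [-180.0, 0.0, 15.9]
wrist_force: [0.5, -0.5, -0.4]
opening: 19.5
grip_force: 0.0
```

```bash
python3 snap.py d1; python3 - <<'E'
from h import *
a=cv2.imread("pics/d1.png")[100:400,120:520]
s=bot.get_image("scene")[...,::-1]
a=cv2.resize(a,(400,300)); b=cv2.resize(s[130:290,290:490],(400,320),interpolation=cv2.INTER_CUBIC)
c=np.zeros((320,800,3),np.uint8);c[:300,:400]=a;c[:,400:]=b
cv2.imwrite("pics/c4.png",c)
E
```

```text
[542.85 168.96  70.09] [-180.      0.     15.92] 0.11
```

View pics/c4.png

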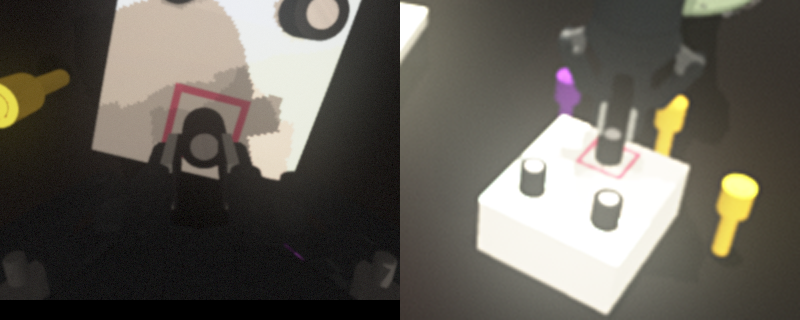

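The pads straddle the head at (204,147) of the left panel, but a small gap remains on both sides. I keep closing.

```bash
python3 -m handwheel '{"series":[[0,0,0,0,0,0],[0,0,0,0,0,0],[0,0,0,0,0,0]]}' 10 60
python3 -m handwheel '{"series":[[0,0,0,0,0,0],[0,0,0,0,0,0],[0,0,0,0,0,0]]}' 0 60
```

```text
clock: 7.28
tcp_pos: [542.9, 169.0, 70.1]
eef_rot: [-180.0, 0.0, 15.9]
wrist_force: [-0.4, 0.2, -0.1]
opening: 10.0
grip_force: 0.0
clock: 7.65
tcp_pos: [542.9, 169.0, 70.1]
eef_rot: [-180.0, -0.0, 15.9]
wrist_force: [0.4, 1.2, 0.2]
opening: -0.5
grip_force: 0.0
```

```bash
python3 snap.py d2; python3 - <<'E'
from h import *
a=cv2.imread("pics/d2.png")[150:350,220:420]
s=bot.get_image("scene")[...,::-1]
a=cv2.resize(a,(400,400),interpolation=cv2.INTER_CUBIC); b=cv2.resize(s[150:250,340:440],(400,400),interpolation=cv2.INTER_CUBIC)
cv2.imwrite("pics/c5.png",np.hstack([a,b]))
E
```

```text
[542.86 168.97  70.09] [-180.     -0.     15.91] 0.13
```

View pics/c5.png

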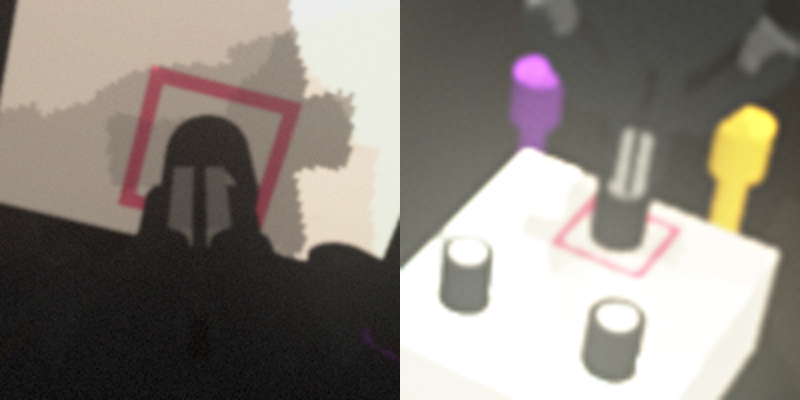

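Both views show the fingers shut just above the head instead of around it, so the tips end higher than the TCP reading says. I compute their real height from the two pictures.

```bash
python3 - <<'E'
from h import *
v=np.load("pics/d2.npy");st=dict(tcp_pos=v[:3],eef_rot=v[3:])
c=bot.calibration("scene");E=c["extrinsics"]
def pj(name,P):
    c=bot.calibration(name)
    if name=="wrist":
        T=np.eye(4);T[:3,:3]=Ro.from_euler("xyz",v[3:],degrees=True).as_matrix();T[:3,3]=v[:3]
        E=np.linalg.inv(T@c["tool_from_camera"])
    else:E=c["extrinsics"]
    return cv2.projectPoints(np.array(P,float),cv2.Rodrigues(E[:3,:3])[0],E[:3,3],c["camera_matrix"],c["distortion"])[0].reshape(-1,2)
w=v[:3]
for z in(70,80,90,95,100,105,110):
    a=np.deg2rad(15.9);ex=np.array([np.cos(a),np.sin(a),0])
    P=[np.r_[w[:2],z]+k*ex for k in(-11,0,11)]
    print(z,((pj("wrist",P)-[220,150])*2).round().tolist(),((pj("scene",P)-[340,150])*4+[400,0]).round().tolist())
for P in([543,167.6,95],[543,167.6,65]):print(((pj("wrist",[P])-[220,150])*2).round(),((pj("scene",[P])-[340,150])*4+[400,0]).round())
print(bot.get_state())
E
```

```text
70 [[200.0, 189.0], [200.0, 158.0], [200.0, 126.0]] [[626.0, 213.0], [622.0, 226.0], [617.0, 240.0]]
80 [[200.0, 203.0], [200.0, 170.0], [200.0, 136.0]] [[629.0, 197.0], [624.0, 210.0], [620.0, 224.0]]
90 [[200.0, 218.0], [200.0, 184.0], [200.0, 148.0]] [[632.0, 181.0], [627.0, 194.0], [623.0, 208.0]]
95 [[200.0, 227.0], [200.0, 191.0], [200.0, 154.0]] [[633.0, 173.0], [629.0, 186.0], [624.0, 200.0]]
100 [[200.0, 235.0], [200.0, 199.0], [200.0, 161.0]] [[635.0, 165.0], [630.0, 178.0], [626.0, 191.0]]
105 [[200.0, 245.0], [200.0, 207.0], [200.0, 169.0]] [[636.0, 157.0], [632.0, 170.0], [627.0, 183.0]]
110 [[200.0, 255.0], [200.0, 216.0], [200.0, 176.0]] [[638.0, 149.0], [633.0, 162.0], [629.0, 175.0]]
[[205. 192.]] [[626. 185.]]
[[204. 153.]] [[618. 233.]]
{'clock': 7.75, 'qpos': array([ -15.55481752,   35.16986965,  -10.78839925,  106.1106443 ,
          9.7359784 ,   39.60973175, -106.02180175]), 'dq': array([-0.06981596,  0.02930872,  0.00463002,  0.12217282,  0.02054685,
        0.09167273, -0.0353802 ]), 'joint_efforts': array([-4.97700494e-04, -9.16007495e+01, -1.35781601e+00, -2.72897422e+01,
        1.34577786e-02,  1.32868892e-03, -8.21464300e-05]), 'tcp_pos': array([542.84909808, 168.93885089,  70.07997247]), 'eef_rot': array([1.79999670e+02, 2.88158733e-03, 1.59168884e+01]), 'wrist_force': array([-0.30049636, -0.02905598,  0.74517458]), 'torque': array([0.02885759, 0.0097754 , 0.04807637]), 'grip_force': 0.0, 'opening': 0.20839464881091557}
```

The tips end about 28 mm behind the reported TCP (wrist view z≈105, scene view ≈96), and the head was never touched. I reopen and go 25 mm lower, which puts the tips at z≥70, safely above the caddy at 65.

```bash
python3 -m handwheel '{"series":[[0,0,0,0,0,0],[0,0,0,0,0,0],[0,0,0,0,0,0],[0,-1,0,0,0,0],[0,0,0,0,0,0],[0,0,-5,0,0,0],[0,0,-5,0,0,0],[0,0,-5,0,0,0],[0,0,-5,0,0,0],[0,0,-4,0,0,0],[0,0,0,0,0,0]]}' 60
python3 -m handwheel '{"series":[[0,0,0,0,0,0],[0,0,0,0,0,0],[0,0,0,0,0,0],[0,0,0,0,0,0],[0,0,0,0,0,0],[0,0,0,0,0,0]]}' 10 40
```

```text
clock: 9.12
tcp_pos: [542.7, 167.9, 45.8]
eef_rot: [-180.0, 0.0, 15.9]
wrist_force: [0.2, -0.8, -0.4]
opening: 59.8
grip_force: 0.0
clock: 9.88
tcp_pos: [543.0, 168.0, 46.4]
eef_rot: [-180.0, -0.0, 15.9]
wrist_force: [-2.6, -0.2, 5.3]
opening: 26.4
grip_force: 39.1
```

```bash
python3 -m handwheel '{"series":[[0,0,0,0,0,0],[0,0,5,0,0,0],[0,0,10,0,0,0],[0,0,15,0,0,0],[0,0,20,0,0,0],[0,0,20,0,0,0],[0,0,20,0,0,0],[0,0,5,0,0,0],[0,0,0,0,0,0]]}' 10 80
python3 snap.py e1; python3 - <<'E'
from h import *
a=cv2.imread("pics/e1.png")[150:290,250:390]
s=bot.get_image("scene")[...,::-1]
a=cv2.resize(a,(400,400),interpolation=cv2.INTER_CUBIC); b=cv2.resize(s[120:220,340:440],(400,400),interpolation=cv2.INTER_CUBIC)
cv2.imwrite("pics/c6.png",np.hstack([a,b]))
E
```

```text
clock: 11.0
tcp_pos: [542.9, 167.9, 141.3]
eef_rot: [180.0, -0.0, 15.9]
wrist_force: [0.7, -0.7, -0.9]
opening: 25.7
grip_force: 78.6
[542.93 167.91 141.32] [ 1.800e+02 -3.000e-02  1.591e+01] 1.06
```

View pics/c6.png

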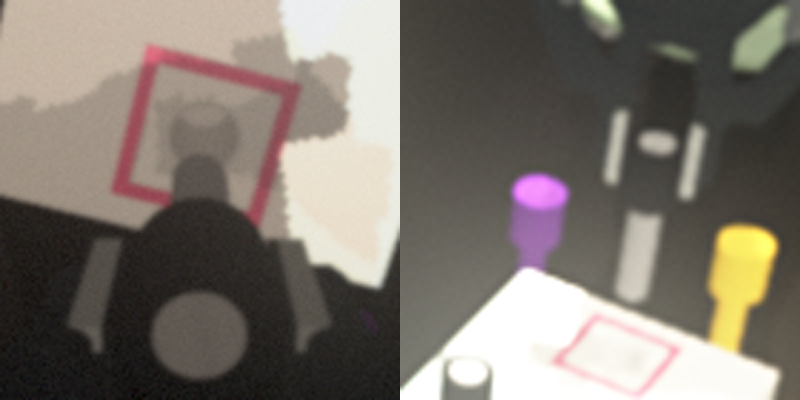

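The pin is held upright: its head is between the pads at (200,335), its foot is at (201,155), and the shank looks medium-thick. I compute the foot offset from the TCP.

```bash
python3 - <<'E'
from h import *
v=np.load("pics/e1.npy");s=dict(tcp_pos=v[:3],eef_rot=v[3:])
up=lambda p:(np.array(p,float)+.5)/(400/140)-.5+np.array([250,150])
R=Ro.from_euler("z",v[5],degrees=True).as_matrix()[:2,:2]
f=v[2]-36.4
bias=np.array([-.23,-1.13])
for nm,p,z in(("foot near",[201,153],f+.7),("footL",[174,185],f+.7),("footR",[227,185],f+.7),("headtop",[200,335],f+85),("headtopL",[152,335],f+85),("headtopR",[248,335],f+85)):
    w=onz("wrist",up([p]),z,s)[0,:2]
    print(nm,(R.T@(w-v[:2])-bias).round(2))
W=np.array([[485.6,-168.8],[547.5,-148.8],[609.3,-128.8]])
print(W-v[:2], (W-v[:2])/6)
E
```

```text
foot near [7.19 1.02]
footL [-1.78  8.29]
footR [-1.79 -5.98]
headtop [0.06 1.38]
headtopL [0.06 9.43]
headtopR [ 0.05 -6.68]
[[ -57.32504874 -336.7072099 ]
 [   4.57495126 -316.7072099 ]
 [  66.37495126 -296.7072099 ]] [[ -9.55417479 -56.11786832]
 [  0.76249188 -52.78453498]
 [ 11.06249188 -49.45120165]]
```

```bash
python3 -m handwheel '{"series":[[-3,-18,0,0,0,0],[-7,-40,0,0,0,0],[-7,-40,0,0,0,0],[-7,-40,0,0,0,0],[-7,-40,0,0,0,0],[-7,-40,0,0,0,0],[-7,-40,0,0,0,0],[-6,-40,0,0,0,0],[-4,-28,0,0,0,0],[-2,-12,0,0,0,0],[0,0,-10,0,0,0],[0,0,-10,0,0,0]]}'
python3 -m handwheel '{"series":[[0,0,0,0,0,0],[0,0,0,0,0,0],[0,0,0,0,0,0]]}'
python3 snap.py f1; python3 - <<'E'
from h import *
a=cv2.imread("pics/f1.png")[60:290,200:430]
s=bot.get_image("scene")[...,::-1]
a=cv2.resize(a,(500,500),interpolation=cv2.INTER_CUBIC); b=cv2.resize(s[90:200,220:320],(300,330),interpolation=cv2.INTER_CUBIC)
c=np.zeros((500,800,3),np.uint8);c[:,:500]=a;c[:330,500:]=b
cv2.imwrite("pics/c7.png",c)
E
```

```text
clock: 12.6
tcp_pos: [485.9, -168.9, 120.2]
eef_rot: [-180.0, 0.0, 16.0]
wrist_force: [0.3, 0.1, -1.4]
opening: 25.6
grip_force: 78.8
clock: 12.98
tcp_pos: [486.1, -169.8, 121.3]
eef_rot: [180.0, -0.0, 15.9]
wrist_force: [-0.3, 1.1, -1.4]
opening: 25.6
grip_force: 78.8
[ 486.11 -169.82  121.32] [ 1.7999e+02 -2.0000e-02  1.5940e+01] 0.19
```

View pics/c7.png

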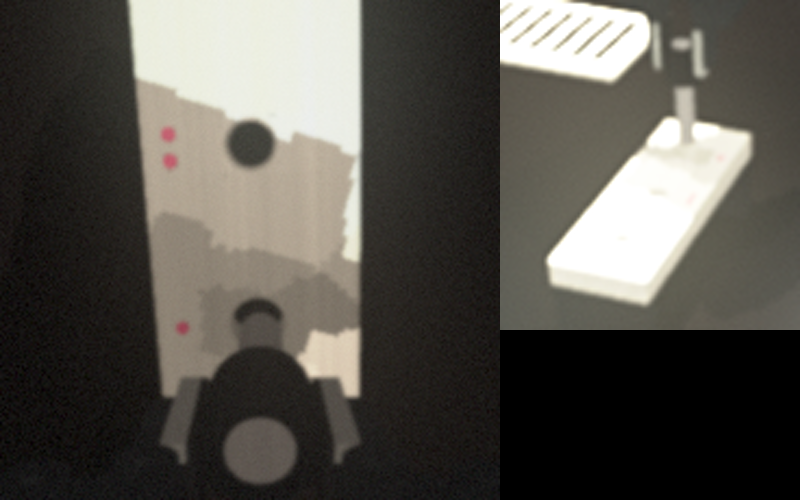

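```bash
python3 - <<'E'
from h import *
v=np.load("pics/f1.npy");s=dict(tcp_pos=v[:3],eef_rot=v[3:])
k=500/230
up=lambda p:(np.array(p,float)+.5)/k-.5+np.array([200,60])
R=Ro.from_euler("z",v[5],degrees=True).as_matrix()[:2,:2]
f=v[2]-36.4
for nm,p,z in(("rim",[258,298],75),("rimL",[233,318],75),("rimR",[284,318],75),("foot",[259.5,311.5],f+.7),("footL",[235,330],f+1.5),("footR",[284,330],f+1.5),("head",[260,451],f+85),("mid",[251,144],75)):
    w=onz("wrist",up([p]),z,s)[0,:2]; print(nm,(R.T@(w-v[:2])).round(2))
E
```

```text
rim [9.16 1.15]
rimL [ 1.53 10.39]
rimR [ 1.51 -8.44]
foot [7.12 0.59]
footL [0.59 9.21]
footR [ 0.57 -8.01]
head [-0.3   0.42]
mid [63.8   3.46]
```

Foot and hole agree within about 0.7 mm. A small correction first, then a gentle descent into the widest hole.

```bash
python3 -m handwheel '{"series":[[-0.6,0.3,-2,0,0,0],[0,0,-3,0,0,0],[0,0,-3,0,0,0],[0,0,-1.5,0,0,0],[0,0,-1.5,0,0,0],[0,0,-1.5,0,0,0],[0,0,-1.5,0,0,0],[0,0,0,0,0,0]]}'
```

```text
clock: 14.08
tcp_pos: [485.2, -169.7, 107.0]
eef_rot: [-180.0, 0.0, 15.9]
wrist_force: [-0.1, -0.4, -1.2]
opening: 25.4
grip_force: 78.8
```

```bash
python3 -m handwheel '{"series":[[0,0,-3,0,0,0],[0,0,-4,0,0,0],[0,0,-4,0,0,0],[0,0,-4,0,0,0],[0,0,-4,0,0,0],[0,0,-4,0,0,0],[0,0,-4,0,0,0],[0,0,-3,0,0,0],[0,0,0,0,0,0],[0,0,0,0,0,0]]}'
```

```text
clock: 15.32
tcp_pos: [485.4, -169.7, 77.2]
eef_rot: [180.0, -0.0, 15.9]
wrist_force: [0.2, -0.3, -1.3]
opening: 25.3
grip_force: 78.8
```

```bash
python3 -m handwheel '{"series":[[0,0,6,0,0,0],[0,0,10,0,0,0],[0,0,12,0,0,0],[0,0,12,0,0,0],[0,0,5,0,0,0],[7.7,2.2,0,0,0,0],[18,6,0,0,0,0],[18,6,0,0,0,0],[12,4,0,0,0,0],[6,2,0,0,0,0],[0,0,0,0,0,0],[0,0,0,0,0,0]]}'
python3 -m handwheel '{"series":[[0,0,0,0,0,0]]}'
python3 snap.py g1; python3 - <<'E'
from h import *
a=cv2.imread("pics/g1.png")[110:290,230:410]
cv2.imwrite("pics/c8.png",cv2.resize(a,(594,594),interpolation=cv2.INTER_CUBIC))
E
```

```text
clock: 16.82
tcp_pos: [546.5, -149.9, 122.0]
eef_rot: [180.0, 0.0, 15.9]
wrist_force: [1.5, 0.0, -1.1]
opening: 25.3
grip_force: 78.8
clock: 16.95
tcp_pos: [546.6, -149.8, 122.2]
eef_rot: [180.0, 0.0, 15.9]
wrist_force: [-0.6, -0.0, -2.4]
opening: 25.5
grip_force: 78.8
[ 546.64 -149.82  122.17] [1.800e+02 1.000e-02 1.589e+01] 0.25
```

View pics/c8.png

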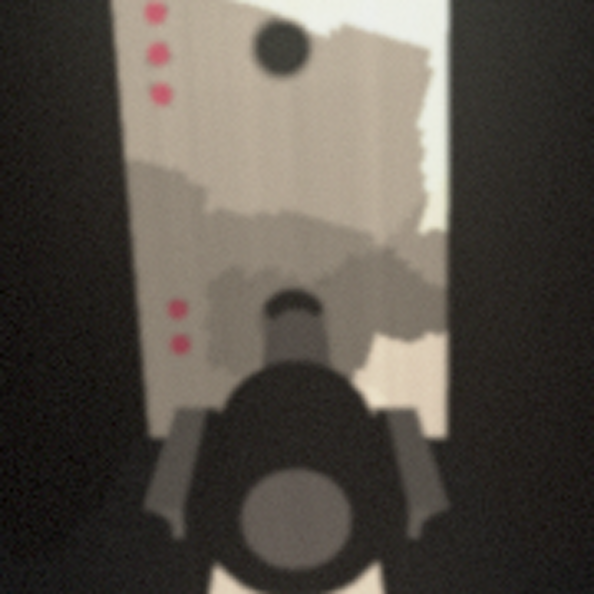

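```bash
python3 - <<'E'
from h import *
v=np.load("pics/g1.npy");s=dict(tcp_pos=v[:3],eef_rot=v[3:])
up=lambda p:(np.array(p,float)+.5)/3.3-.5+np.array([230,110])
R=Ro.from_euler("z",v[5],degrees=True).as_matrix()[:2,:2]
f=v[2]-36.4
for nm,p,z in(("rim",[293,289.5],75),("foot",[296,309],f+.7),("footL",[265,340],f+5),("footR",[327,340],f+5),("tight",[282,47],75)):
    w=onz("wrist",up([p]),z,s)[0,:2]; print(nm,(R.T@(w-v[:2])).round(2))
E
```

```text
rim [8.44 1.13]
foot [6.89 0.41]
footL [0.8  7.47]
footR [ 0.79 -6.65]
tight [65.27  3.53]
```

```bash
python3 -m handwheel '{"series":[[0.4,0.8,-3,0,0,0],[0,0,-3,0,0,0],[0,0,-2,0,0,0],[0,0,-1,0,0,0],[0,0,-1,0,0,0],[0,0,-1,0,0,0],[0,0,0,0,0,0]]}'
python3 -m handwheel '{"series":[[0,0,-1,0,0,0],[0,0,-1,0,0,0],[0,0,0,0,0,0]]}'
```

```text
clock: 17.88
tcp_pos: [547.4, -148.7, 111.1]
eef_rot: [-180.0, 0.0, 15.9]
wrist_force: [0.2, 0.3, -2.0]
opening: 25.8
grip_force: 78.8
clock: 18.25
tcp_pos: [547.3, -148.8, 109.0]
eef_rot: [-180.0, 0.0, 15.9]
wrist_force: [-0.7, -0.1, -0.5]
opening: 25.5
grip_force: 78.8
```

```bash
python3 -m handwheel '{"series":[[0,0,-1,0,0,0],[0,0,0,0,0,0]]}'
python3 -m handwheel '{"series":[[0,0,-1,0,0,0],[0,0,-1,0,0,0],[0,0,0,0,0,0]]}'
```

```text
clock: 18.5
tcp_pos: [547.3, -148.7, 108.0]
eef_rot: [-180.0, 0.0, 15.9]
wrist_force: [-0.5, 0.3, -0.4]
opening: 25.4
grip_force: 78.8
clock: 18.88
tcp_pos: [547.3, -148.8, 106.0]
eef_rot: [-180.0, 0.0, 15.9]
wrist_force: [0.5, 0.6, -1.2]
opening: 25.4
grip_force: 78.8
```

Foot depth is 5 mm with no resistance. Going on through.

```bash
python3 -m handwheel '{"series":[[0,0,-2,0,0,0],[0,0,-3,0,0,0],[0,0,-3,0,0,0],[0,0,0,0,0,0]]}'
python3 -m handwheel '{"series":[[0,0,-3,0,0,0],[0,0,-4,0,0,0],[0,0,-4,0,0,0],[0,0,-4,0,0,0],[0,0,-4,0,0,0],[0,0,-2,0,0,0],[0,0,0,0,0,0],[0,0,0,0,0,0]]}'
```

```text
clock: 19.38
tcp_pos: [547.2, -148.7, 97.8]
eef_rot: [-180.0, 0.0, 15.9]
wrist_force: [0.3, -0.6, -1.9]
opening: 25.2
grip_force: 78.8
clock: 20.38
tcp_pos: [547.4, -148.7, 77.2]
eef_rot: [180.0, -0.0, 15.9]
wrist_force: [-0.3, -0.0, -1.3]
opening: 25.8
grip_force: 78.8
```

It passed the middle hole. Lifting out and over to the narrowest hole.

```bash
python3 -m handwheel '{"series":[[0,0,6,0,0,0],[0,0,10,0,0,0],[0,0,12,0,0,0],[0,0,12,0,0,0],[0,0,5,0,0,0],[7.7,2.1,0,0,0,0],[18,6,0,0,0,0],[18,6,0,0,0,0],[12,4,0,0,0,0],[6,2,0,0,0,0],[0,0,0,0,0,0],[0,0,0,0,0,0]]}'
python3 -m handwheel '{"series":[[0,0,-2,0,0,0],[0,0,0,0,0,0]]}'
python3 snap.py i1; python3 - <<'E'
from h import *
a=cv2.imread("pics/i1.png")[130:290,240:400]
cv2.imwrite("pics/c9.png",cv2.resize(a,(592,592),interpolation=cv2.INTER_CUBIC))
E
```

```text
clock: 21.88
tcp_pos: [608.6, -129.0, 122.1]
eef_rot: [180.0, 0.0, 15.9]
wrist_force: [-1.0, -0.2, -0.7]
opening: 25.5
grip_force: 78.8
clock: 22.12
tcp_pos: [608.8, -128.8, 120.0]
eef_rot: [-180.0, 0.0, 15.9]
wrist_force: [1.0, -0.4, -1.2]
opening: 25.6
grip_force: 78.8
[ 608.82 -128.79  120.  ] [-1.80e+02  1.00e-02  1.59e+01] 0.26
```

View pics/c9.png

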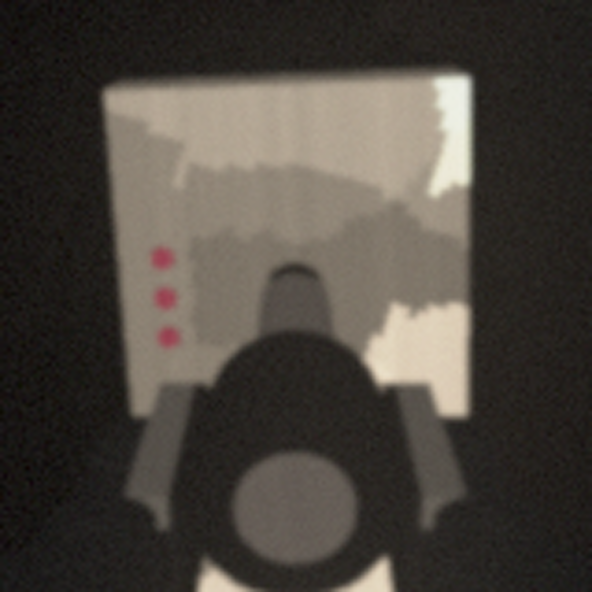

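The dark crescent of the narrow hole is centred at (294,268) behind the foot at (296,285). They are aligned, and the shank looks wider than the hole. Now a gentle press test.

```bash
python3 -m handwheel '{"series":[[0,0,-2,0,0,0],[0,0,-2,0,0,0],[0,0,-2,0,0,0],[0,0,-1,0,0,0],[0,0,0,0,0,0]]}'
python3 -m handwheel '{"series":[[0,0,-0.7,0,0,0],[0,0,-0.5,0,0,0],[0,0,0,0,0,0]]}'
python3 -m handwheel '{"series":[[0,0,-0.5,0,0,0],[0,0,0,0,0,0]]}'
```

```text
clock: 22.8
tcp_pos: [609.0, -128.6, 113.0]
eef_rot: [-180.0, 0.0, 15.9]
wrist_force: [0.3, -0.4, -1.6]
opening: 25.8
grip_force: 78.8
clock: 23.18
tcp_pos: [609.0, -128.6, 111.8]
eef_rot: [-180.0, 0.0, 15.9]
wrist_force: [-0.1, 0.1, -0.8]
opening: 25.5
grip_force: 78.8
clock: 23.42
tcp_pos: [609.0, -128.7, 111.4]
eef_rot: [-180.0, 0.0, 15.9]
wrist_force: [-0.3, -0.7, -0.9]
opening: 25.5
grip_force: 78.8
```

```bash
for i in 1 2 3; do python3 -m handwheel '{"series":[[0,0,-0.4,0,0,0],[0,0,0,0,0,0]]}' | grep -E "tcp|wrist"; done
```

```text
tcp_pos: [609.1, -128.6, 111.0]
wrist_force: [0.3, 0.6, -0.4]
tcp_pos: [609.2, -128.6, 110.8]
wrist_force: [-0.4, -0.4, 3.6]
tcp_pos: [609.4, -128.6, 110.6]
wrist_force: [-0.6, 0.4, 6.9]
```

```bash
python3 -m handwheel '{"series":[[0,0,-0.4,0,0,0],[0,0,0,0,0,0],[0,0,0,0,0,0]]}'
```

```text
clock: 24.55
tcp_pos: [609.6, -128.6, 110.5]
eef_rot: [180.0, -0.1, 15.9]
wrist_force: [-2.0, 0.8, 11.2]
opening: 25.8
grip_force: 79.7
```

A push of about 12 N moved it less than 1 mm, so the narrow hole stops it and this is the medium pin. Back to the middle hole.

```bash
python3 -m handwheel '{"series":[[0,0,3,0,0,0],[0,0,5,0,0,0],[0,0,4,0,0,0],[-7.7,-2.1,0,0,0,0],[-18,-6,0,0,0,0],[-18,-6,0,0,0,0],[-12,-4,0,0,0,0],[-6,-2,0,0,0,0],[0,0,0,0,0,0],[0,0,-2,0,0,0],[0,0,0,0,0,0],[0,0,0,0,0,0]]}'
```

```text
clock: 26.05
tcp_pos: [547.5, -148.6, 119.7]
eef_rot: [-180.0, 0.0, 15.9]
wrist_force: [0.4, 0.2, -1.2]
opening: 25.5
grip_force: 78.8
```

```bash
python3 -m handwheel '{"series":[[0,0,-3,0,0,0],[0,0,-3,0,0,0],[0,0,-2,0,0,0],[0,0,-1,0,0,0],[0,0,-1,0,0,0],[0,0,-1,0,0,0],[0,0,0,0,0,0]]}'
python3 -m handwheel '{"series":[[0,0,-1,0,0,0],[0,0,-1,0,0,0],[0,0,-1,0,0,0],[0,0,-1,0,0,0],[0,0,0,0,0,0]]}'
```

```text
clock: 26.92
tcp_pos: [547.3, -148.7, 108.8]
eef_rot: [-180.0, 0.0, 15.9]
wrist_force: [0.5, 0.5, -1.2]
opening: 25.3
grip_force: 78.8
clock: 27.55
tcp_pos: [547.3, -148.7, 104.7]
eef_rot: [-180.0, 0.0, 15.9]
wrist_force: [-0.6, -0.4, -1.5]
opening: 25.5
grip_force: 78.8
```

```bash
python3 -m handwheel '{"series":[[0,0,-3,0,0,0],[0,0,-4,0,0,0],[0,0,-5,0,0,0],[0,0,-5,0,0,0],[0,0,-5,0,0,0],[0,0,-5,0,0,0],[0,0,-5,0,0,0],[0,0,-5,0,0,0],[0,0,-4,0,0,0],[0,0,-3,0,0,0],[0,0,0,0,0,0],[0,0,0,0,0,0]]}'
python3 -m handwheel '{"series":[[0,0,-1,0,0,0],[0,0,-1,0,0,0],[0,0,0,0,0,0]]}'
```

```text
clock: 29.05
tcp_pos: [547.5, -148.8, 60.9]
eef_rot: [180.0, -0.0, 15.9]
wrist_force: [-0.3, 0.8, -1.6]
opening: 25.1
grip_force: 78.8
clock: 29.42
tcp_pos: [547.4, -148.7, 58.7]
eef_rot: [-180.0, 0.0, 15.9]
wrist_force: [-0.0, 0.3, -2.1]
opening: 25.5
grip_force: 78.8
```

```bash
for i in 1 2; do python3 -m handwheel '{"series":[[0,0,-0.6,0,0,0],[0,0,0,0,0,0]]}' | grep -E "tcp|wrist"; done
```

```text
tcp_pos: [547.4, -148.7, 58.2]
wrist_force: [0.2, -0.1, -1.3]
tcp_pos: [547.3, -148.7, 57.5]
wrist_force: [0.1, -1.0, -0.6]
```

About 1 mm above the seat. Releasing and rising.

```bash
python3 -m handwheel '{"series":[[0,0,0,0,0,0],[0,0,0,0,0,0],[0,0,0,0,0,0],[0,0,0,0,0,0]]}' 40 20
python3 -m handwheel '{"series":[[0,0,0,0,0,0],[0,0,0,0,0,0],[0,0,0,0,0,0],[0,0,5,0,0,0],[0,0,10,0,0,0],[0,0,15,0,0,0],[0,0,20,0,0,0],[0,0,20,0,0,0],[0,0,20,0,0,0],[0,0,10,0,0,0],[0,0,0,0,0,0],[0,0,0,0,0,0]]}' 70
python3 snap.py j1; python3 - <<'E'
from h import *
a=cv2.imread("pics/j1.png")[100:290,225:415]
s=bot.get_image("scene")[...,::-1]
a=cv2.resize(a,(400,400),interpolation=cv2.INTER_CUBIC); b=cv2.resize(s[90:200,220:330],(400,400),interpolation=cv2.INTER_CUBIC)
cv2.imwrite("pics/c10.png",np.hstack([a,b]))
E
```

```text
clock: 30.42
tcp_pos: [547.4, -148.7, 57.6]
eef_rot: [-180.0, -0.0, 15.9]
wrist_force: [-0.2, 0.4, 0.1]
opening: 40.2
grip_force: 0.0
clock: 31.92
tcp_pos: [547.1, -148.7, 157.1]
eef_rot: [-180.0, 0.0, 15.9]
wrist_force: [0.2, -0.2, 0.3]
opening: 70.0
grip_force: 0.0
[ 547.05 -148.67  157.06] [-1.7998e+02  4.0000e-02  1.5920e+01] 0.34
```

View pics/c10.png

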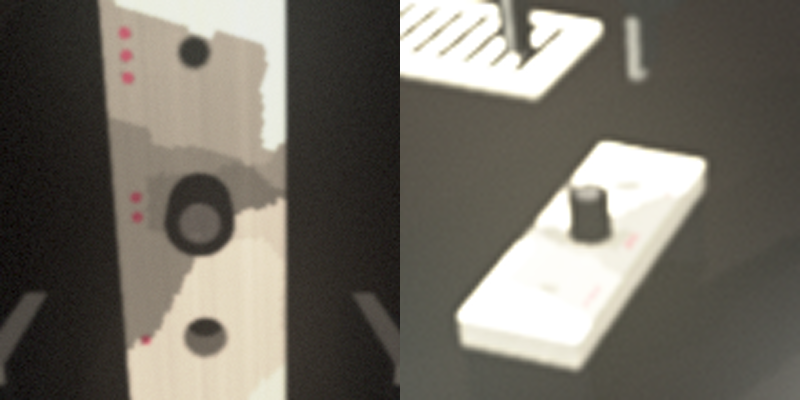

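The last views show the pin upright in the two-dot hole, with the head at (200,215) in the wrist view and its underside on the plate at (590,240) in the scene view. It is released and the gripper is clear above it. Handing in.

```bash
python3 -c "from rig import bot; print(bot.job_done())"
```

```text
the job is handed in; nothing more can be done
None
```

The framed pin is the medium one (15 mm shank): it passed the widest and middle holes, was stopped at the narrowest under about 12 N, and now hangs upright and released in the middle hole; the job was handed in at about 32 s.

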